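# Let the bench lift down level with the transfer shelf

## Task

The six-well plate stands on the raised bench lift. Crack the release lever open just far enough that the lift sinks slowly and smoothly, without dropping, and when its platform is level with the white transfer shelf beside it, turn the lever back and press it snugly, not hard, against its stop pin so the lift stays there. Work only by the lever: do not touch the platform or the plate, do not disturb the things lying around, and let go of the lever at the end.

Things in the scene. Friction and masses are not known exactly. Their poses are not given: they have to be found in the camera images.
- lift_base: Grey frame of a small hydraulic bench lift, fixed to the bench; bedplate 215 x 130 x 12 mm. Origin on the bench, z up; its -x side with the valve lever faces roughly to the robot. In its frame the platform stands over (60, 0) mm and the lever's upright axis is at (-55, 0) mm. There is no pump: the lift can only sink, never rise.
- lever: Release lever: flat steel arm 14 mm wide, on an upright axis through its origin, 38 mm above the bench. Shut (0 rad), its axes are parallel to lift_base's and the arm points along (-0.825, 0.565) there. It opens anticlockwise from above, up to 1.25 rad (post moving to lift_base's -y), and stays where it is left: friction about 0.3 N m (3 to 4 N at the post), a little more or less from the valve.
- lever_post (a point): Upright round black post, diameter 14 mm, at the end of the lever arm, 85 mm from the lever's axis: the part to hold or push. It rises from the arm at 38 mm to 96 mm above the bench; this point is on its centre line, 76 mm above the bench.
- valve (a point): Hub of the lever, on its axis. Up to 0.25 rad of opening nothing happens; the valve begins to release somewhere between 0.25 and 1.0 rad, differently each time (hidden load and friction). From there each further 0.1 rad makes the lift sink 10 to 20 mm/s faster, at once; turning back 0.15 to 0.2 rad stops it.
- stop_pin: Sprung steel pin, 8 mm thick, in a bracket 40 mm high on the shut side of the lever. Its tip (origin) touches the arm at 0 rad, 60 mm from the lever's axis; it yields 0.1 mm per N. Snug is 8 to 30 N on the pin, i.e. about 10 to 25 N sideways on the post with the lever's friction: aim at 15 N on the post. Let go, the lever springs back 0.01 to 0.02 rad and stays shut.
- platform: Aluminium platform of the lift, 100 x 140 x 8 mm, on an upright ram with two guide rods. Origin at the centre of its top face, which starts 193 mm above the bench and can sink 90 mm. It must never sink faster than 40 mm/s (10 to 20 mm/s is good) nor be touched.
- platform_top (a point): Centre of the platform's top face, under the plate.
- shelf: Fixed transfer shelf, white plate 100 x 140 x 8 mm on a steel column, beside the platform on lift_base's -y side with a gap of 6 mm. Origin at the centre of its top face, 120 to 156 mm above the bench.
- shelf_top (a point): Centre of the shelf's top face: the height to which the platform's top face is to be lowered.
- six_well_plate: Clear six-well culture plate 89 x 131 x 19 mm, loose on the platform. Origin at the centre of its underside.
- lab_timer: White timer 62 x 62 x 17 mm, lying left of the lift. Bystander. Origin at centre of its underside.
- tube_50ml: Lying 50 ml tube with screw cap, 35 x 116 x 35 mm, right of the lever. Bystander. Origin at centre of its underside.

How it is judged:
By the outcome, as a careful person would: the job done as asked, in the order asked, and still so for the second after the job is handed in, with the robot touching nothing.
It also fails if it takes over 72 s, if anything falls off the work surface, if the arm or the gripper's body presses on something with over 40 N, if the wrist force passes 120 N, or if a joint passes its speed limit or range.

## Robot

A 7-joint arm with a two-finger parallel gripper is mounted at the origin on a cart in front of the work surface, level with it; the furniture and walls round the work are solid. World frame = base frame: x ahead of the robot, y to its left, z up, the work surface at z = 0. Lengths are in mm, angles in rad, forces in N, time in s.
With the tool pointing down it reaches from about 400 to 850 mm from the base axis. Payload 4.4 kg.
Tool frame: the origin (TCP) lies at the very end of the fingers, on their centre line; the grasp point (between the pads) lies 19 mm behind it; z points along the fingers, y is the line along which they close (so a half turn about z gives the same grasp; the last joint's range is limited). The gripper opens to 94 mm and grips with 3 to 60 N. Pads are 16 mm wide; open, the fingers measure 119 mm over their backs; the gripper's body (75 mm by 177 mm) begins 78 mm behind the grasp point.
Start: joints at [1.264, 0.628, 0.038, 1.517, -0.027, 0.996, -0.02], TCP at [155.04, -631.253, 205.478] pointing down, gripper open.
Joint ranges: [-3.06, 3.06], [-0.37, 2.12], [-1.25, 1.32], [0.18, 2.47], [-1.1, 4.24], [0.23, 1.98], [-2.94, 2.94]. Speed limits (rad/s): [2.57, 2.57, 3.14, 3.14, 3.14, 3.14, 3.14].

## Interface

Orientations are given as a unit quaternion [w, x, y, z].
In Python, from plant import bot gives the robot as it stands.
- The arm moves only by the tool carry_out, never from a script. Its argument "steps" is a list of rows, each a list of 5 numbers: the gripper command: -1 is fully open, 1 is shut, values between are in proportion, then the shift along the world's x, y, z in cm, then the turn about the world's z in rad. A call has 1 to 5 rows; each row is the pose to reach, as a shift and turn from the pose commanded when the call began; what a row does not reach only later rows make up. A row lasts 1/8 s, in which the tool goes at most 62.5 mm and 10.7 degrees, less where a joint would pass 70% of its speed; a pose out of reach is approached as far as the arm can. A call with a gripper value outside its range is refused whole. The fingers move at their own pace and stop on an object; the grip force is fixed at half the most. Time passes only in rows, so rows that repeat a pose let the fingers close. It gives the time, the measured TCP pose, the force, the opening and the grip force at its end, in the units of the state.
- bot.read_state(): the state, without advancing time (a new reading comes with each control period).
- bot.read_camera(name): name is "scene" or "top" or "wrist"; returns the picture (384x512x3 uint8, red, green, blue); there is no depth.
- bot.camera_info(name): a dict with "fovy" (degrees; the focal length in pixels is half the picture's height over the tangent of half this angle, whatever the lens; pixels are square), "cx", "cy" (the principal point, pixels), "k1" (the pictures are not rectified: a ray, as slopes to the right and down, at radius r is drawn at 1 + k1 r^2 times it, then the intrinsics apply), "cam_to_world" (4x4, takes a point from camera to world coordinates); the wrist camera has in their place "hand_eye" (4x4, takes a point from camera to tool coordinates, whose origin is the TCP and whose axes are the flange's). Camera axes: x right, y down, z forward; pixel columns grow to the right and rows downward; lengths in mm; the calibration is good to about 2 mm. A picture is of the moment at which its call begins: read the wrist's pose just before it. camera_info takes no time and is no camera call.
- bot.job_done(): hands the job in; it is judged then, once.
The state is a dict: "t": time; "joint_positions": joint angles; "qvel": joint speeds; "tau": joint torques, N m; "position": TCP position; "tcp_rot": TCP orientation; "force": force on the tool from outside, world axes, zero at the start; "ft_torque": the same for the moment, N m; "finger_gap": finger opening in mm; "gripper_force": force on a finger pad.
Only numpy, scipy, OpenCV 4.12 (cv2) and the standard library are available. Lean on these libraries where they do the work, as an engineer would, in place of code of your own. Each camera call takes 0.05 s, during which the arm holds its last target. There are 200 camera calls.

## Working session

There is one attempt and no reset: what is moved stays moved. The work goes in short steps, Python scripts to look and compute and a tool call to move; the robot and the scene stay as the last step left them, time stands still between calls to the robot, and variables do not carry over. Pictures are saved under pics/ and viewed, at most 10 in all, crops included, and the job is handed in when it is done.

Besides the shell and the picture viewer there is one more tool, called by a JSON object that holds its "op" and its "data", one argument or row to a line. carry_out: Moves the arm, as the interface text tells. Its arguments: {"type":"object","properties":{"steps":{"type":"array","items":{"type":"array","items":{"type":"number"}}}},"required":["steps"]}

```bash
mkdir -p pics
cat > h.py <<'E'
import numpy as np, cv2
from plant import bot
def cam(n):
    i=bot.camera_info(n); f=192/np.tan(np.radians(i["fovy"])/2)
    K=np.array([[f,0,i["cx"]],[0,f,i["cy"]],[0,0,1]]); return K,np.array([i["k1"],0,0,0,0.]),np.array(i["cam_to_world"])
def ray(n,u,v):
    K,d,T=cam(n); p=cv2.undistortPoints(np.array([[[u,v]]],float),K,d)[0,0]
    r=T[:3,:3]@np.array([p[0],p[1],1]); return T[:3,3],r/np.linalg.norm(r)
def onz(n,u,v,z):
    o,r=ray(n,u,v); return o+r*(z-o[2])/r[2]
def proj(n,P):
    K,d,T=cam(n); W=np.linalg.inv(T)
    return cv2.projectPoints(np.array(P,float).reshape(-1,1,3),cv2.Rodrigues(W[:3,:3])[0],W[:3,3],K,d)[0][:,0]
def tri(a,b):
    (o,r),(p,s)=ray(*a),ray(*b)
    A=np.stack([r,-s],1); t=np.linalg.lstsq(A,p-o,rcond=None)[0]; x,y=o+r*t[0],p+s*t[1]
    return (x+y)/2,np.linalg.norm(x-y)
E
python3 - <<'E'
from h import *
for n in("scene","top"):
    im=bot.read_camera(n); cv2.imwrite(f"pics/{n}0.png",cv2.resize(im[:,:,::-1],(800,600),interpolation=cv2.INTER_CUBIC)); np.save(f"pics/{n}0.npy",im)
    print(n,cam(n)[2].round(2).tolist(),cam(n)[0][0,0])
s=bot.read_state(); print(s["position"],s["tcp_rot"],s["finger_gap"],s["force"],s["t"])
E
```

```text
scene [[-0.82, -0.41, 0.39, 147.95], [-0.57, 0.59, -0.57, 148.31], [0.0, -0.7, -0.72, 811.3], [0.0, 0.0, 0.0, 1.0]] 458.11136270609154
top [[-0.01, -0.98, 0.21, 314.09], [-1.0, 0.01, -0.01, -358.13], [0.01, -0.21, -0.98, 997.37], [0.0, 0.0, 0.0, 1.0]] 384.2560812989077
[ 154.89301877 -630.68961735  204.66033581] [-8.13607675e-04  9.92762103e-01  1.20094678e-01 -1.15388774e-04] 94.09346387673152 [-0.19821197 -0.6631987  -0.73787051] 0.1
```

View pics/scene0.png

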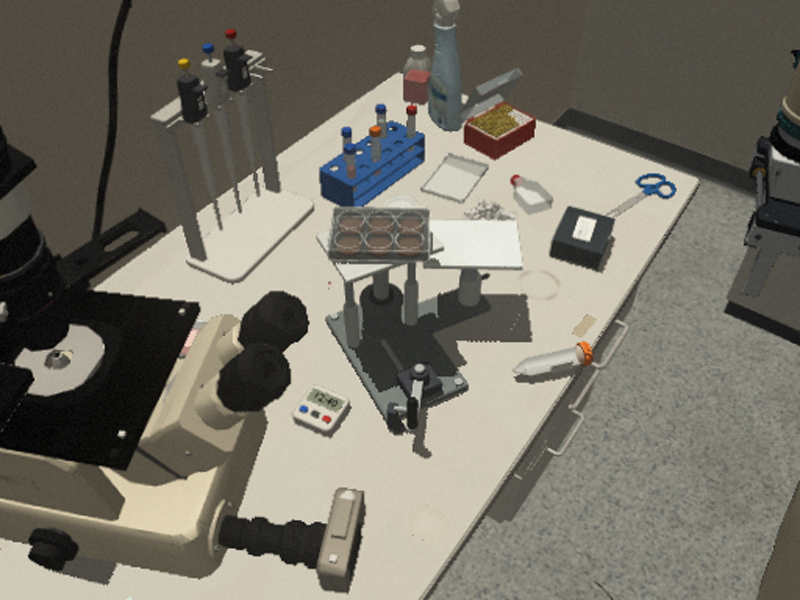

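View pics/top0.png

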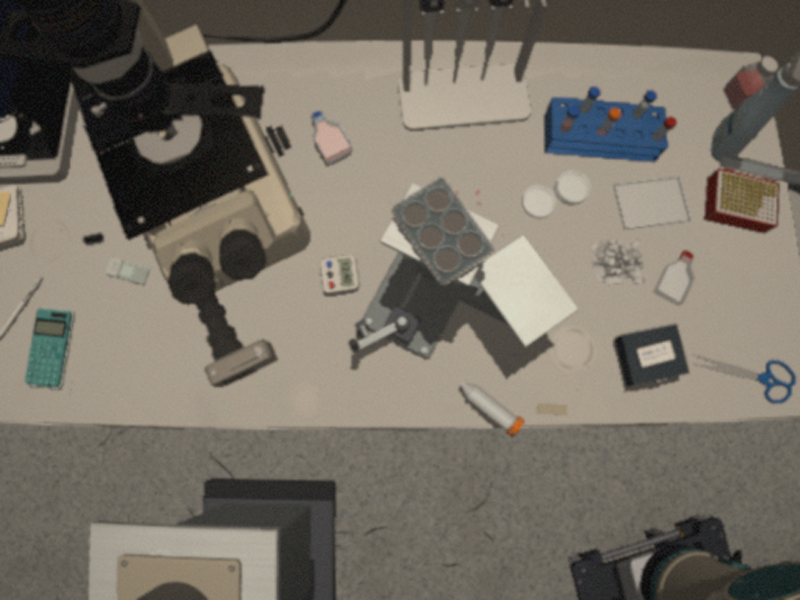

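The scene view shows the lift, with the hub near (419,370), the black post near (411,408) and the shelf quad around (475,243) in 800x600 pixels. In the top view the hub is near (402,325), the post near (355,343) and the shelf near (527,290).

Run:
```python
from h import *
a=np.load("pics/scene0.npy")[:,:,::-1]; b=np.load("pics/top0.npy")[:,:,::-1]
c1=cv2.resize(a[215:295,215:315],None,fx=4,fy=4,interpolation=cv2.INTER_CUBIC)
c2=cv2.resize(b[180:260,210:310],None,fx=4,fy=4,interpolation=cv2.INTER_CUBIC)
c3=cv2.resize(a[120:190,195:345][:, :],(400,187)); c4=cv2.resize(b[140:230,240:380],(400,257))
cv2.imwrite("pics/c.png",np.hstack([c1,c2]))
for n,im,(u,v) in(("scene",a,(305,154)),("top",b,(337,186))):
    g=im.copy(); m=np.zeros((386,514),np.uint8)
    cv2.floodFill(g,m,(u,v),(0,0,255),(6,6,6),(6,6,6),4|cv2.FLOODFILL_FIXED_RANGE*0)
    k=cv2.morphologyEx(m[1:-1,1:-1],cv2.MORPH_OPEN,np.ones((3,3)))
    c=max(cv2.findContours(k,0,2)[0],key=cv2.contourArea); print(n,cv2.contourArea(c),cv2.approxPolyDP(c,4,True)[:,0].tolist(),cv2.boundingRect(c))
```

```text
scene 1401.0 [[275, 141], [285, 158], [279, 163], [282, 169], [332, 169], [330, 142]] (275, 141, 58, 29)
top 2089.5 [[331, 153], [311, 168], [310, 182], [338, 218], [367, 195]] (310, 153, 58, 66)
```

View pics/c.png

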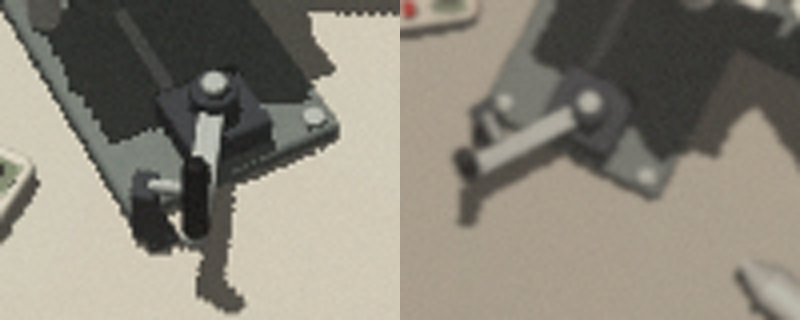

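The crop shows the post top at scene (264,255) and top (226,218), and the hub cap at scene (268,235) and top (257,205), in native pixels. The stop pin is on the left of the arm.

Run:
```python
from h import *
for nm,s,t in(("post top",(264.2,255.5),(226,218)),("hub",(268,235.5),(257.2,205)),("shC",(332.5,169.5),(338,219)),("shB",(330.5,141.5),(368,195)),("boltR",(293.5,244),(271.7,224)),("boltL",None,(236,205.5))):
    if s: print(nm,*[np.round(x,1) for x in tri(("scene",*s),("top",*t))])
    print("   onz",[onz("top",*t,z).round(0)[:2].tolist() for z in(15,56,96,138)], [onz("scene",*s,z).round(0)[:2].tolist() for z in(15,56,96,138)] if s else '')
```

```text
post top [ 441.1 -289.9   90.8] 1.8
   onz [[453.0, -284.0], [447.0, -287.0], [441.0, -290.0], [435.0, -293.0]] [[471.0, -336.0], [454.0, -311.0], [438.0, -287.0], [421.0, -261.0]]
hub [ 480.5 -364.3   47.7] 0.0
   onz [[486.0, -364.0], [479.0, -364.0], [472.0, -364.0], [465.0, -364.0]] [[495.0, -386.0], [477.0, -359.0], [459.0, -332.0], [441.0, -304.0]]
shC [ 434.1 -550.2  121.3] 1.3
   onz [[448.0, -574.0], [442.0, -565.0], [437.0, -556.0], [431.0, -547.0]] [[479.0, -658.0], [462.0, -616.0], [445.0, -576.0], [428.0, -533.0]]
shB [ 484.5 -623.7  128.9] 7.4
   onz [[511.0, -657.0], [503.0, -645.0], [495.0, -633.0], [486.0, -620.0]] [[536.0, -754.0], [516.0, -707.0], [497.0, -662.0], [476.0, -614.0]]
boltR [ 437.2 -401.6   10.1] 0.4
   onz [[436.0, -401.0], [431.0, -400.0], [426.0, -398.0], [421.0, -396.0]] [[436.0, -398.0], [421.0, -370.0], [406.0, -343.0], [391.0, -314.0]]
   onz [[485.0, -309.0], [478.0, -312.0], [471.0, -313.0], [464.0, -316.0]]
```

The post and hub are 84 mm apart, and the bolts give the base yaw as about -27.6°, so both agree with the given sizes. Next I look closely at the platform and shelf edges.

Run:
```python
from h import *
a=np.load("pics/scene0.npy")[:,:,::-1]; b=np.load("pics/top0.npy")[:,:,::-1]
c1=cv2.resize(a[120:200,195:345],None,fx=5,fy=5,interpolation=cv2.INTER_CUBIC)[:300]
c2=cv2.resize(b[110:225,235:385],(600,460),interpolation=cv2.INTER_CUBIC)
cv2.imwrite("pics/d1.png",cv2.resize(a[120:200,195:345],None,fx=5,fy=5,interpolation=cv2.INTER_CUBIC))
cv2.imwrite("pics/d2.png",cv2.resize(b[110:225,235:385],None,fx=5,fy=5,interpolation=cv2.INTER_CUBIC))
```

```text
(no output)
```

View pics/d1.png

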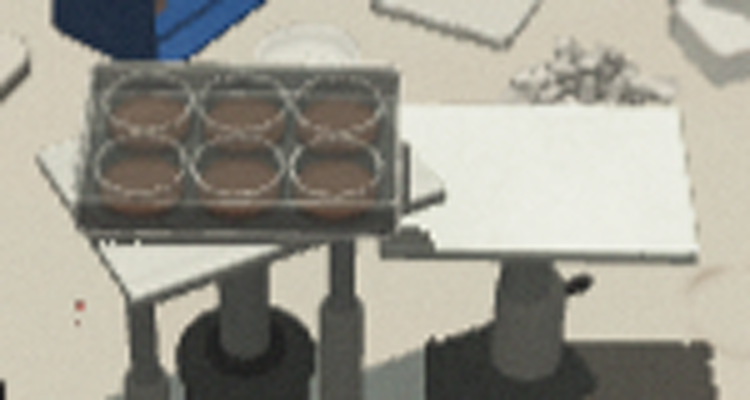

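View pics/d2.png

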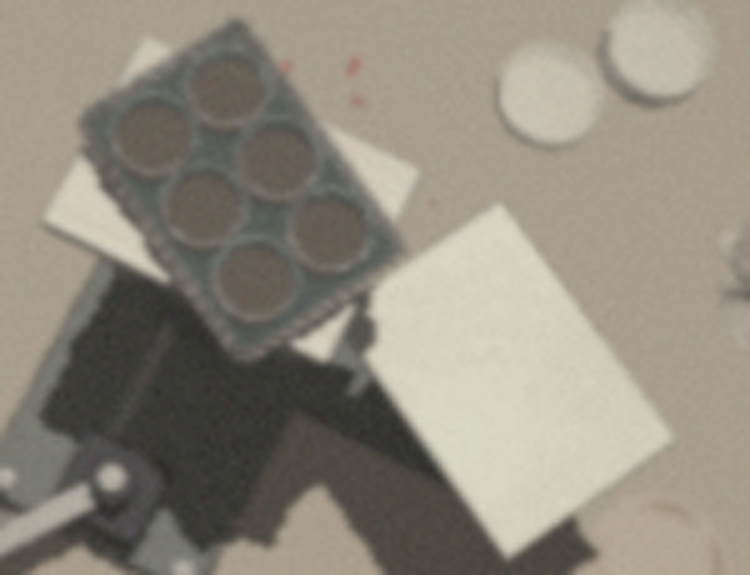

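The crops show the platform is aligned with the base, and the plate and shelf are turned about 25° from it. The shelf corners are clear: B is at d1 (683,105) and d2 (673,437), C is at d1 (697,250) and d2 (508,560). Three platform corners are also clear.

Run:
```python
from h import *
S=lambda x,y:("scene",195+(x+.5)/5-.5,120+(y+.5)/5-.5)
T=lambda x,y:("top",235+(x+.5)/5-.5,110+(y+.5)/5-.5)
for n,s,t in(("B",(684,105),(673,437)),("C",(697,251),(508,560)),("P1",(135,301),(45,218)),("P2",(38,155),(150,38)),("P4",(446,192),(318,360))):
    p,e=tri(S(*s),T(*t)); print(n,p.round(1),round(e,1))
for z in(130,140,150,193):
    b,c,a=[onz(*T(*q),z)[:2] for q in((673,437),(508,560),(497,205))]
    p=[onz(*T(*q),z)[:2] for q in((45,218),(150,38),(418,168),(318,360))]
    print(z,"shelf top",np.linalg.norm(b-c).round(1),np.linalg.norm(b-a).round(1),"scene",np.linalg.norm(onz(*S(684,105),z)-onz(*S(697,251),z)).round(1),"plat",[np.linalg.norm(p[i]-p[i-1]).round(1) for i in range(4)])
```

```text
B [ 481.  -624.8  132. ] 3.6
C [ 427.5 -544.   128.6] 2.1
P1 [ 571.8 -334.2  186.9] 0.6
P2 [ 658.6 -381.1  185.7] 1.8
P4 [ 504.9 -452.7  191.2] 2.4
130 shelf top 98.7 137.0 scene 99.9 plat [np.float64(144.8), np.float64(104.2), np.float64(143.7), np.float64(106.9)]
140 shelf top 97.6 135.4 scene 98.4 plat [np.float64(143.1), np.float64(103.0), np.float64(142.0), np.float64(105.7)]
150 shelf top 96.4 133.9 scene 97.0 plat [np.float64(141.5), np.float64(101.8), np.float64(140.3), np.float64(104.4)]
193 shelf top 91.5 127.1 scene 90.7 plat [np.float64(134.3), np.float64(96.6), np.float64(133.2), np.float64(99.1)]
```

Run:
```python
from h import *
i=bot.camera_info("wrist"); print({k:np.round(v,3).tolist() for k,v in i.items()})
from scipy.spatial.transform import Rotation as R
q=bot.read_state()["tcp_rot"]; print(R.from_quat(q,scalar_first=True).as_matrix().round(3))
```

```text
{'fovy': 66.635, 'cx': 252.428, 'cy': 189.851, 'k1': -0.064, 'hand_eye': [[0.001, -0.97, -0.244, 70.221], [1.0, 0.001, 0.0, 0.33], [-0.0, -0.244, 0.97, -178.563], [0.0, 0.0, 0.0, 1.0]]}
[[ 0.971  0.238 -0.   ]
 [ 0.238 -0.971  0.002]
 [-0.    -0.002 -1.   ]]
```

{"op": "carry_out", "data": {
  "steps": [
    [-1,4,3,4,0],
    [-1,9,7,9,0],
    [-1,14,10,13,0],
    [-1,19,12,15,0],
    [-1,24,14,15,0]
  ]
}}

```text
t: 0.72
position: [385.2, -495.9, 356.1]
tcp_rot: [0.002, 0.993, 0.119, 0.001]
force: [0.3, -0.8, 0.7]
finger_gap: 93.8
gripper_force: 0.0
```

{"op": "carry_out", "data": {
  "steps": [
    [-1,3,-3,-4,0],
    [-1,6,-6,-8,0],
    [-1,7,-7,-12,0],
    [-1,7,-7,-12,0],
    [-1,7,-7,-12,0]
  ]
}}

```text
t: 1.35
position: [453.8, -566.2, 235.4]
tcp_rot: [0.001, 0.993, 0.12, 0.0]
force: [-0.7, 1.0, 0.5]
finger_gap: 93.9
gripper_force: 0.0
```

Run:
```python
from h import *
s=bot.read_state(); im=bot.read_camera("wrist"); np.savez("pics/w0.npz",im=im,p=s["position"],q=s["tcp_rot"])
print(s["position"],s["qvel"].round(3).max() if hasattr(s["qvel"],"max") else s["qvel"])
cv2.imwrite("pics/w0.png",cv2.resize(im[:,:,::-1],(800,600),interpolation=cv2.INTER_CUBIC))
```

```text
[ 453.76396269 -566.18589344  235.40352361] 0.003
```

View pics/w0.png

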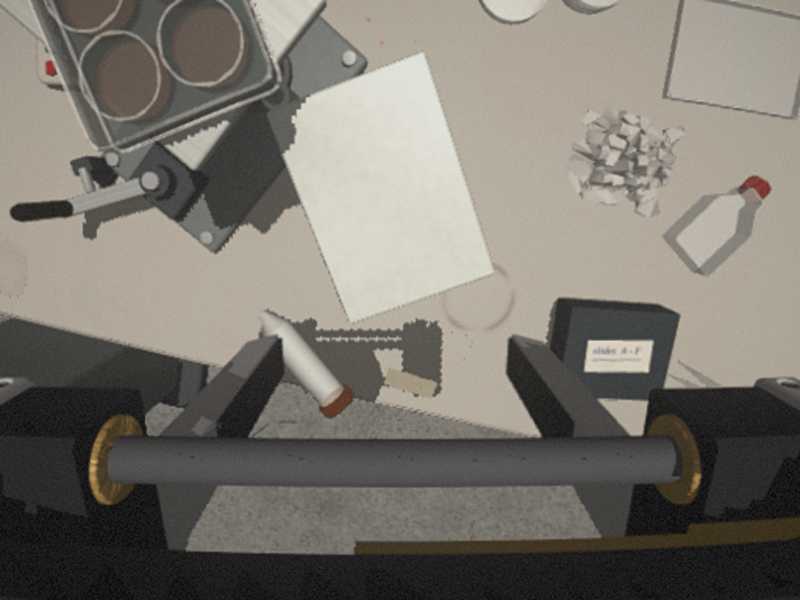

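The wrist view shows the shelf, with A near (422,54), B near (493,271), C near (352,321) and D near (285,150), and the lever at left. I fit the shelf edges and solve its pose from the known 100 x 140 mm size.

Run:
```python
from h import *
from scipy.spatial.transform import Rotation as R
d=np.load("pics/w0.npz"); im=d["im"]; i=bot.camera_info("wrist"); f=192/np.tan(np.radians(i["fovy"])/2)
K=np.array([[f,0,i["cx"]],[0,f,i["cy"]],[0,0,1]]); D=np.array([i["k1"],0,0,0,0.]); H=np.array(i["hand_eye"])
X=np.eye(4); X[:3,:3]=R.from_quat(d["q"],scalar_first=True).as_matrix(); X[:3,3]=d["p"]; T=X@H
m=(cv2.GaussianBlur(im,(3,3),0).min(2)>195).astype(np.uint8); print(im[120,240],im[60,170],im[60,320])
n,l,st,_=cv2.connectedComponentsWithStats(m); k=l[120,240]; print(st[k])
c=cv2.findContours((l==k).astype(np.uint8),0,cv2.CHAIN_APPROX_NONE)[0][0][:,0].astype(float)
q=np.array([(422,54),(493,271),(352,321),(283,150)])*.64-.2
L=[]
for a,b in((0,1),(1,2),(2,3),(3,0)):
    u=q[b]-q[a]; ln=np.linalg.norm(u); u/=ln; nn=np.array([-u[1],u[0]]); w=c-q[a]; s=w@u
    lo,hi=(0.12,.88) if a<2 else ((.1,.8) if a==2 else (.3,.88))
    g=c[(abs(w@nn)<5)&(s>lo*ln)&(s<hi*ln)]
    for _ in range(3):
        v=cv2.fitLine(cv2.undistortPoints(g.reshape(-1,1,2),K,D,P=K).astype(np.float32),cv2.DIST_HUBER,0,.01,.01).ravel()
    e=(cv2.undistortPoints(g.reshape(-1,1,2),K,D,P=K)[:,0]-v[2:])@[-v[1],v[0]]
    cen=q[[0,1,2,3]].mean(0); nrm=np.array([-v[1],v[0]]); nrm*=np.sign(nrm@(v[2:]-cen))
    pt=v[2:]+nrm*.5   # contour runs on pixel centres inside
    print(len(g),np.std(e).round(2)); L.append(np.cross([*pt,1],[*(pt+v[:2]),1]))
P=[np.cross(L[j-1],L[j]) for j in range(4)]; P=np.array([p[:2]/p[2] for p in P]); print(P.round(1))
obj=np.array([[50,70,0],[50,-70,0],[-50,-70,0],[-50,70,0.]])
_,r,t=cv2.solvePnP(obj,P,K,None); W=T@np.r_[t.ravel(),1]; print("PnP centre",W.round(1),"normal",(T[:3,:3]@cv2.Rodrigues(r)[0])[:,2].round(3))
for z in(126,130,134,138,142):
    G=[]
    for p in P:
        v=T[:3,:3]@np.linalg.inv(K)@[*p,1]; G.append(T[:3,3]+v*(z-T[2,3])/v[2])
    G=np.array(G); print(z,[np.linalg.norm(G[j]-G[j-1]).round(1) for j in range(4)],G[:,:2].mean(0).round(0))
def wz(u,v,z):
    p=cv2.undistortPoints(np.array([[[u*.64-.2,v*.64-.2]]]),K,D)[0,0]; v=T[:3,:3]@[*p,1]; return (T[:3,3]+v*(z-T[2,3])/v[2]).round(1)
print("hub",wz(150,181,52),"post top",wz(20,211,96),"post bottom",wz(70,208,40))
```

```text
[214 213 200] [149 147 138] [180 172 158]
[  188    34   126   165 13128]
105 0.3
59 0.68
75 1.42
6 0.23
[[270.6  29.1]
 [314.4 174.3]
 [224.  202.7]
 [173.3  76. ]]
PnP centre [ 512.7 -544.5  117.6    1. ] normal [-0.076  0.153  0.985]
126 [np.float64(97.7), np.float64(139.7), np.float64(96.1), np.float64(130.0)] [ 513. -546.]
130 [np.float64(96.4), np.float64(137.8), np.float64(94.7), np.float64(128.2)] [ 514. -546.]
134 [np.float64(95.0), np.float64(135.8), np.float64(93.4), np.float64(126.4)] [ 514. -546.]
138 [np.float64(93.7), np.float64(133.9), np.float64(92.1), np.float64(124.6)] [ 514. -546.]
142 [np.float64(92.3), np.float64(132.0), np.float64(90.7), np.float64(122.8)] [ 514. -546.]
hub [ 479.1 -362.6   52. ] post top [ 442.1 -291.9   96. ] post bottom [ 440.5 -291.    40. ]
```

The D side is spoiled by shadow, so I take a second wrist view from about 14 cm away, on the way to the post, and triangulate the corners.

{"op": "carry_out", "data": {
  "steps": [
    [-1,-1,5,0,0],
    [-1,-2,10,0,0],
    [-1,-2,14,0,0],
    [-1,-2,14,0,0],
    [-1,-2,14,0,0]
  ]
}}

```text
t: 2.02
position: [434.2, -427.4, 236.1]
tcp_rot: [0.002, 0.993, 0.12, 0.001]
force: [0.4, -0.4, 0.5]
finger_gap: 94.3
gripper_force: 0.0
```

Run:
```python
from h import *
s=bot.read_state(); im=bot.read_camera("wrist"); np.savez("pics/w1.npz",im=im,p=s["position"],q=s["tcp_rot"])
print(s["position"])
cv2.imwrite("pics/w1.png",cv2.resize(im[:240,:,::-1],(800,375),interpolation=cv2.INTER_CUBIC))
```

```text
[ 434.17053697 -427.44940577  236.11987109]
```

View pics/w1.png

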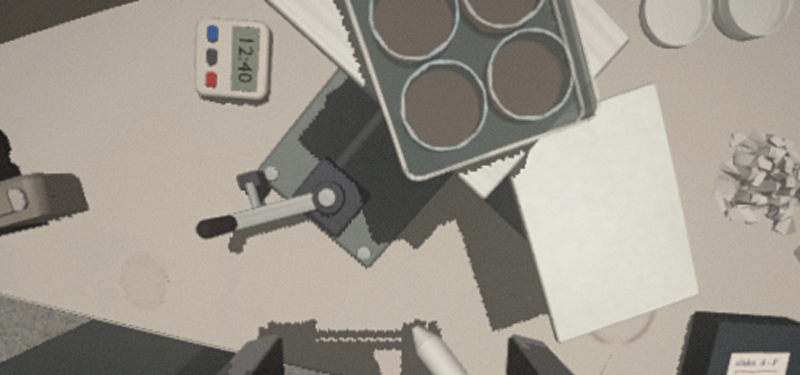

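The second wrist view shows shelf corners A near (655,84), B near (698,293) and C near (560,341), platform corner P4 near (485,198), the post top near (205,228) and the hub near (327,197).

```bash
cat >> h.py <<'E'
from scipy.spatial.transform import Rotation as R
def wray(d,pts):
    i=bot.camera_info("wrist"); f=192/np.tan(np.radians(i["fovy"])/2); K=np.array([[f,0,i["cx"]],[0,f,i["cy"]],[0,0,1]])
    X=np.eye(4); X[:3,:3]=R.from_quat(d["q"],scalar_first=True).as_matrix(); X[:3,3]=d["p"]; T=X@np.array(i["hand_eye"])
    p=cv2.undistortPoints(np.array(pts,float).reshape(-1,1,2),K,np.array([i["k1"],0,0,0,0.]))[:,0]
    v=np.c_[p,np.ones(len(p))]@T[:3,:3].T; return T[:3,3],v/np.linalg.norm(v,axis=1)[:,None]
def meet(rays):
    A=sum(np.eye(3)-np.outer(r,r) for o,r in rays); b=sum((np.eye(3)-np.outer(r,r))@o for o,r in rays)
    x=np.linalg.solve(A,b); return x,[np.linalg.norm(np.cross(x-o,r)).round(1) for o,r in rays]
def sub(im,pts,w=4):
    g=cv2.cvtColor(np.ascontiguousarray(im),cv2.COLOR_RGB2GRAY)
    return cv2.cornerSubPix(cv2.GaussianBlur(g,(3,3),0),np.array(pts,np.float32).reshape(-1,1,2),(w,w),(-1,-1),(3,40,.01))[:,0]
E
python3 - <<'E'
from h import *
w0,w1=np.load("pics/w0.npz"),np.load("pics/w1.npz"); s=np.load("pics/scene0.npy"); t=np.load("pics/top0.npy")
g=lambda L:[(u*.64-.2,v*.64-.2) for u,v in L]
a0=g([(422,54),(493,271),(352,321),(195,170)]); a1=g([(655,84),(698,293),(560,341),(485,198)])
b0,b1=sub(w0["im"],a0),sub(w1["im"],a1)
S=[("scene",195.4-.5+x/5,119.6+y/5) for x,y in((684,105),(697,251),(446,192))]
for j,n in enumerate(["A","B","C","P4"]):
    print(n,(b0[j]-a0[j]).round(1),(b1[j]-a1[j]).round(1))
    for p0,p1 in((a0,a1),(b0,b1)):
        r=[(lambda o:(o[0],o[1][0]))(wray(w0,[p0[j]])),(lambda o:(o[0],o[1][0]))(wray(w1,[p1[j]]))]
        x,e=meet(r); print("   ",x.round(1),e)
        if j: x,e=meet(r+[ray(*S[j-1])]); print("   +scene",x.round(1),e)
E
```

```text
A [ 0.4 -1.2] [-0.8 -0.1]
    [ 596.8 -547.6  131.2] [np.float64(0.4), np.float64(0.4)]
    [ 597.9 -547.7  129.2] [np.float64(0.1), np.float64(0.1)]
B [ 0.2 -0.8] [ 0.1 -0.1]
    [ 484.  -623.6  129.4] [np.float64(0.2), np.float64(0.2)]
   +scene [ 482.5 -625.5  128.7] [np.float64(2.3), np.float64(1.6), np.float64(3.9)]
    [ 484.5 -623.7  129.3] [np.float64(0.5), np.float64(0.5)]
   +scene [ 482.8 -625.7  128.3] [np.float64(2.7), np.float64(1.4), np.float64(4.1)]
C [0. 0.] [-0.8  0.4]
    [ 429.7 -543.8  127.5] [np.float64(0.1), np.float64(0.1)]
   +scene [ 429.2 -544.2  127.4] [np.float64(0.7), np.float64(0.4), np.float64(1.1)]
    [ 428.9 -543.8  125.9] [np.float64(0.4), np.float64(0.4)]
   +scene [ 428.9 -543.9  127.4] [np.float64(0.8), np.float64(0.7), np.float64(1.2)]
P4 [-1.3 -0.2] [-0.5 -0.1]
    [ 505.9 -455.3  190.8] [np.float64(0.3), np.float64(0.3)]
   +scene [ 505.4 -455.3  189.1] [np.float64(0.6), np.float64(0.8), np.float64(1.0)]
    [ 505.9 -454.7  191.7] [np.float64(0.2), np.float64(0.2)]
   +scene [ 505.3 -454.7  189.8] [np.float64(0.7), np.float64(0.9), np.float64(1.2)]
```

Wrist stereo puts the shelf top at about 128.5 mm and platform corner P4 at 191.5 mm against the true 193 mm. So the shelf is at about 130 mm and the platform has to sink about 63 mm. I now move above the post with the closing line along the lever's tangent, on world angle 28°.

{"op": "carry_out", "data": {
  "steps": [
    [-1,0.1,3,0,-0.18],
    [-1,0.2,6,0,-0.36],
    [-1,0.3,9,0,-0.54],
    [-1,0.4,12,-2,-0.72],
    [-1,0.5,13.5,-5,-0.9]
  ]
}}

```text
t: 2.7
position: [440.1, -291.4, 184.5]
tcp_rot: [0.0, 0.945, -0.327, 0.002]
force: [-0.1, 0.6, -0.2]
finger_gap: 94.1
gripper_force: 0.0
```

{"op": "carry_out", "data": {
  "steps": [
    [-1,0,0,-1,-0.18],
    [-1,0,0,-3,-0.36],
    [-1,0,0,-3,-0.43],
    [-1,0,0,-3,-0.43],
    [-1,0,0,-3,-0.43]
  ]
}}

```text
t: 3.32
position: [439.1, -291.8, 154.2]
tcp_rot: [0.0, 0.855, -0.518, 0.0]
force: [0.5, -0.3, 0.2]
finger_gap: 94.3
gripper_force: 0.0
```

Run:
```python
from h import *
s=bot.read_state(); im=bot.read_camera("wrist"); np.savez("pics/w2.npz",im=im,p=s["position"],q=s["tcp_rot"])
print(s["position"],R.from_quat(s["tcp_rot"],scalar_first=True).as_matrix()[:,1].round(3),s["t"])
cv2.imwrite("pics/w2.png",cv2.resize(im[:,:,::-1],(800,600),interpolation=cv2.INTER_CUBIC))
```

```text
[ 439.14606118 -291.83701372  154.20007663] [-0.886 -0.464 -0.   ] 3.325
```

View pics/w2.png

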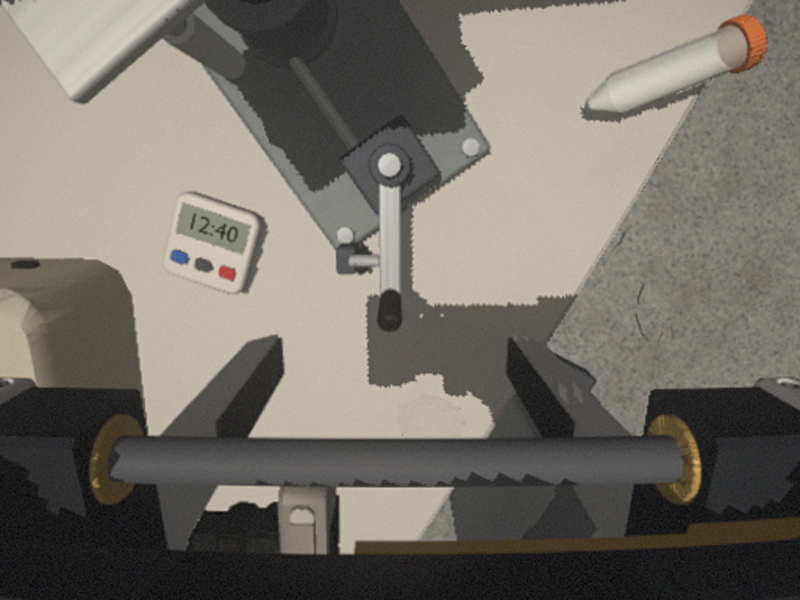

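The post top is at (389,318), within about 3 mm of the tool axis on the intended side, and the lever arm lies along the tool's x. I descend and close the fingers.

{"op": "carry_out", "data": {
  "steps": [
    [-1,0,0,-5,0],
    [-1,0,0,-9.5,0],
    [-1,0,0,-9.5,0],
    [0,0,0,-9.5,0],
    [0.5,0,0,-9.5,0]
  ]
}}

```text
t: 4.0
position: [440.1, -291.9, 60.8]
tcp_rot: [0.0, 0.855, -0.518, 0.002]
force: [0.2, -0.1, 0.8]
finger_gap: 77.5
gripper_force: 0.0
```

{"op": "carry_out", "data": {
  "steps": [
    [0.6,0,0,0,0],
    [0.7,0,0,0,0],
    [0.8,0,0,0,0],
    [1,0,0,0,0],
    [1,0,0,0,0]
  ]
}}

```text
t: 4.62
position: [438.8, -290.9, 58.9]
tcp_rot: [0.0, 0.855, -0.518, -0.0]
force: [0.4, -0.5, -0.5]
finger_gap: 27.3
gripper_force: 0.0
```

{"op": "carry_out", "data": {
  "steps": [
    [1,0,0,0,0],
    [1,0,0,0,0],
    [1,0,0,0,0],
    [1,0,0,0,0]
  ]
}}

```text
t: 5.12
position: [439.4, -290.5, 58.9]
tcp_rot: [-0.0, 0.855, -0.518, 0.0]
force: [2.5, 2.2, -0.8]
finger_gap: 13.4
gripper_force: 30.0
```

The post is gripped with a gap of 13.4 mm. I write a tracker for the platform height and turn the lever to 0.2 rad, which is in the dead zone.

{"op": "carry_out", "data": {
  "steps": [
    [1,-0.36,-0.21,0,0.05],
    [1,-0.73,-0.44,0,0.1],
    [1,-1.08,-0.68,0,0.15],
    [1,-1.41,-0.94,0,0.2],
    [1,-1.41,-0.94,0,0.2]
  ]
}}

```text
t: 5.75
position: [425.0, -300.8, 58.9]
tcp_rot: [0.0, 0.903, -0.43, 0.0]
force: [3.0, -0.5, -2.3]
finger_gap: 13.1
gripper_force: 30.0
```

```bash
cat > track.py <<'E'
from h import *
import sys
# platform height by matching a patch of the plate/platform against the first picture
C=np.array([560,-405.]); ZS=np.arange(100,194,3.)
def height(n,im):
    ref=np.load(f"pics/{n}0.npy"); x,y,w,h=dict(scene=(211,130,72,50),top=(245,112,75,72))[n]
    r=cv2.matchTemplate(np.ascontiguousarray(im[y-25:y+h+45,x-25:x+w+25]),np.ascontiguousarray(ref[y:y+h,x:x+w]),cv2.TM_CCOEFF_NORMED)
    _,s,_,(a,b)=cv2.minMaxLoc(r)
    q=lambda l,m,r:0.5*(l-r)/(l-2*m+r)
    a2=a+(q(r[b,a-1],r[b,a],r[b,a+1]) if 0<a<r.shape[1]-1 else 0); b2=b+(q(r[b-1,a],r[b,a],r[b+1,a]) if 0<b<r.shape[0]-1 else 0)
    d=np.array([a2-25,b2-25]); P=proj(n,[[*C,z] for z in ZS]); P=P-proj(n,[[*C,193]])[0]
    t=P[0]/np.linalg.norm(P[0]); return np.interp(d@t,(P@t)[::-1],ZS[::-1]),d.round(2),round(float(s),3)
if __name__=="__main__":
    o=[]
    for k in range(2):
        t=bot.read_state()["t"]; im=bot.read_camera("scene"); z=height("scene",im); o.append(z[0]); print(round(t,2),z)
    s=bot.read_state(); print("v",(o[1]-o[0])/.05,s["position"].round(1),s["force"].round(1))
    np.save("pics/last.npy",im)
E
python3 track.py
python3 - <<'E'
from track import *
im=bot.read_camera("top"); print(height("top",im)); im2=bot.read_camera("scene")
cv2.imwrite("pics/e.png",np.hstack([cv2.resize(im2[100:300,150:350,::-1],(400,400)),cv2.resize(im[100:300,200:400,::-1],(400,400))]))
print(proj("scene",[[*C,193],[*C,130]]),proj("top",[[*C,193],[*C,130]]))
E
```

```text
5.75 (np.float64(193.0), array([-0.07, -0.01], dtype=float32), 0.425)
5.8 (np.float64(193.0), array([-0.07, -0.01], dtype=float32), 0.426)
v 0.0 [ 425.  -300.8   58.9] [ 2.  -0.5 -3.5]
(np.float64(192.95672550253363), array([0.  , 0.01], dtype=float32), 0.998)
[[247.52249702 159.74655353]
 [248.07811489 181.95153061]] [[275.9609995  157.50630149]
 [274.54275466 165.38322163]]
```

View pics/e.png

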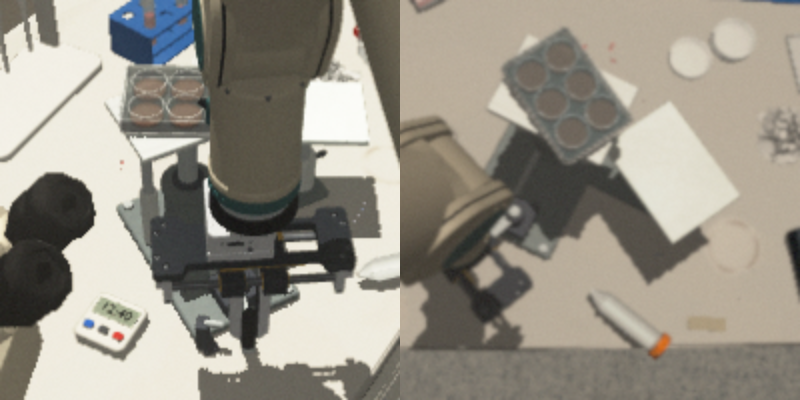

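The arm hides the right part of the lift in the scene view, but the left half of the plate and platform stays visible at about (212–250, 130–180) native. The top view is clear. I narrow the tracker's patch to that part.

```bash
python3 - <<'E'
s=open("track.py").read()
s=s.replace("scene=(211,130,72,50)","scene=(202,130,44,52)")
s=s.replace("C=np.array([560,-405.]); ","").replace("    r=cv2","    C=onz(n,x+w/2,y+h/2,200)[:2]\n    r=cv2",1)
s=s.replace("x-25:x+w+25","x-6:x+w+6").replace("a2-25","a2-6").replace("y-25:y+h+45","y-5:y+h+45").replace("b2-25","b2-5")
s=s.replace('    np.save("pics/last.npy",im)','    print("top",height("top",bot.read_camera("top")))')
open("track.py","w").write(s)
E
python3 track.py
```

```text
5.95 (np.float64(192.96709158553577), array([0.01, 0.01], dtype=float32), 0.995)
6.0 (np.float64(192.96569165459937), array([0.01, 0.01], dtype=float32), 0.995)
v -0.02799861872802012 [ 425.  -300.8   58.9] [ 2.4 -1.9 -4. ]
top (np.float64(192.94702372487413), array([0.  , 0.01], dtype=float32), 0.998)
```

{"op": "carry_out", "data": {
  "steps": [
    [1,-0.32,-0.29,0,0.05],
    [1,-0.63,-0.57,0,0.1],
    [1,-0.63,-0.57,0,0.1]
  ]
}}

```text
t: 6.48
position: [419.3, -306.5, 58.9]
tcp_rot: [0.0, 0.923, -0.385, 0.001]
force: [4.6, -0.9, -5.2]
finger_gap: 13.4
gripper_force: 30.0
```

```bash
python3 track.py
```

```text
6.47 (np.float64(192.95923697249611), array([0.01, 0.01], dtype=float32), 0.995)
6.53 (np.float64(192.95137161376024), array([0.01, 0.02], dtype=float32), 0.995)
v -0.15730717471740263 [ 419.2 -306.5   59. ] [ 4.7 -0.7 -5.5]
top (np.float64(192.88377562385926), array([0.  , 0.02], dtype=float32), 0.998)
```

{"op": "carry_out", "data": {
  "steps": [
    [1,-0.29,-0.31,0,0.05],
    [1,-0.29,-0.31,0,0.05]
  ]
}}

```text
t: 6.88
position: [416.5, -309.6, 58.9]
tcp_rot: [0.0, 0.932, -0.361, 0.001]
force: [6.1, -1.6, -6.1]
finger_gap: 13.6
gripper_force: 30.0
```

```bash
python3 track.py
```

```text
6.88 (np.float64(192.9527550755309), array([0.01, 0.02], dtype=float32), 0.995)
6.92 (np.float64(192.95266131663254), array([0.01, 0.02], dtype=float32), 0.995)
v -0.0018751779668946256 [ 416.5 -309.6   58.9] [ 5.2 -2.  -5.2]
top (np.float64(192.8724816957988), array([-0.  ,  0.02], dtype=float32), 0.998)
```

{"op": "carry_out", "data": {
  "steps": [
    [1,-0.28,-0.32,0,0.05],
    [1,-0.28,-0.32,0,0.05]
  ]
}}

```text
t: 7.28
position: [414.0, -312.8, 59.0]
tcp_rot: [0.0, 0.941, -0.338, 0.001]
force: [5.9, -1.3, -6.1]
finger_gap: 13.1
gripper_force: 30.0
```

```bash
python3 track.py
```

```text
7.28 (np.float64(192.9508090354519), array([0.01, 0.02], dtype=float32), 0.995)
7.33 (np.float64(192.95229695920733), array([0.01, 0.02], dtype=float32), 0.995)
v 0.029758475108678795 [ 414.  -312.8   59. ] [ 5.8 -1.5 -6.1]
top (np.float64(192.87722916682264), array([0.  , 0.02], dtype=float32), 0.998)
```

{"op": "carry_out", "data": {
  "steps": [
    [1,-0.26,-0.34,0,0.05],
    [1,-0.26,-0.34,0,0.05]
  ]
}}

```text
t: 7.68
position: [411.6, -316.2, 59.0]
tcp_rot: [0.0, 0.949, -0.314, 0.001]
force: [5.8, -1.3, -6.8]
finger_gap: 13.6
gripper_force: 30.0
```

```bash
python3 track.py
```

```text
7.67 (np.float64(192.9432117377206), array([0.01, 0.02], dtype=float32), 0.995)
7.72 (np.float64(192.94048675143358), array([0.01, 0.02], dtype=float32), 0.995)
v -0.05449972574012918 [ 411.6 -316.2   58.9] [ 6.5 -1.8 -6.6]
top (np.float64(192.87902809309043), array([0.  , 0.02], dtype=float32), 0.998)
```

{"op": "carry_out", "data": {
  "steps": [
    [1,-0.24,-0.35,0,0.05],
    [1,-0.24,-0.35,0,0.05]
  ]
}}

```text
t: 8.07
position: [409.4, -319.6, 59.0]
tcp_rot: [0.0, 0.957, -0.29, 0.001]
force: [7.0, -1.4, -6.5]
finger_gap: 13.1
gripper_force: 30.0
```

```bash
python3 track.py
```

```text
8.07 (np.float64(192.93625954702208), array([0.01, 0.02], dtype=float32), 0.994)
8.12 (np.float64(192.9374264909346), array([0.01, 0.02], dtype=float32), 0.994)
v 0.02333887825045622 [ 409.4 -319.6   59. ] [ 6.9 -1.4 -7.2]
top (np.float64(192.8365255915065), array([0.  , 0.02], dtype=float32), 0.998)
```

{"op": "carry_out", "data": {
  "steps": [
    [1,-0.22,-0.36,0,0.05],
    [1,-0.22,-0.36,0,0.05]
  ]
}}

```text
t: 8.48
position: [407.4, -323.1, 59.0]
tcp_rot: [0.0, 0.964, -0.266, 0.001]
force: [6.9, -1.6, -6.2]
finger_gap: 13.4
gripper_force: 30.0
```

```bash
python3 track.py
```

```text
8.47 (np.float64(192.9363263285813), array([0.01, 0.02], dtype=float32), 0.994)
8.53 (np.float64(192.93330691164118), array([0.01, 0.02], dtype=float32), 0.994)
v -0.06038833880211314 [ 407.4 -323.1   59. ] [ 6.7 -0.9 -6.3]
top (np.float64(192.8250255316389), array([-0.  ,  0.03], dtype=float32), 0.998)
```

{"op": "carry_out", "data": {
  "steps": [
    [1,-0.2,-0.37,0,0.05],
    [1,-0.2,-0.37,0,0.05]
  ]
}}

```text
t: 8.88
position: [405.5, -326.7, 59.0]
tcp_rot: [0.0, 0.97, -0.242, 0.002]
force: [7.3, -0.6, -6.2]
finger_gap: 13.6
gripper_force: 30.0
```

```bash
python3 track.py
```

```text
8.88 (np.float64(192.92790434288682), array([0.01, 0.03], dtype=float32), 0.994)
8.93 (np.float64(192.92691488189382), array([0.01, 0.03], dtype=float32), 0.994)
v -0.01978921985994475 [ 405.5 -326.7   59. ] [ 7.4 -0.7 -6.7]
top (np.float64(192.79673514922493), array([-0.  ,  0.03], dtype=float32), 0.998)
```

{"op": "carry_out", "data": {
  "steps": [
    [1,-0.19,-0.38,0,0.05],
    [1,-0.19,-0.38,0,0.05]
  ]
}}

```text
t: 9.28
position: [403.8, -330.4, 59.0]
tcp_rot: [0.0, 0.976, -0.217, 0.002]
force: [7.5, -1.2, -7.3]
finger_gap: 13.2
gripper_force: 30.0
```

```bash
python3 track.py
```

```text
9.28 (np.float64(192.51556177068636), array([0.03, 0.18], dtype=float32), 0.976)
9.32 (np.float64(192.37756979654384), array([0.04, 0.23], dtype=float32), 0.969)
v -2.7598394828504524 [ 403.8 -330.4   59. ] [ 8.1 -0.9 -7. ]
top (np.float64(192.03129278874204), array([-0.09,  0.12], dtype=float32), 0.995)
```

{"op": "carry_out", "data": {
  "steps": [
    [1,-0.17,-0.39,0,0.05],
    [1,-0.17,-0.39,0,0.05]
  ]
}}

```text
t: 9.68
position: [402.4, -334.2, 59.0]
tcp_rot: [0.0, 0.981, -0.193, 0.002]
force: [7.9, -0.2, -6.9]
finger_gap: 13.3
gripper_force: 30.0
```

```bash
python3 track.py
```

```text
9.68 (np.float64(189.91020104026308), array([0.08, 1.14], dtype=float32), 0.962)
9.72 (np.float64(189.33655292515087), array([0.07, 1.35], dtype=float32), 0.941)
v -11.472962302244127 [ 402.4 -334.2   58.9] [ 7.1 -0.2 -7.4]
top (np.float64(189.0060467631093), array([-0.11,  0.57], dtype=float32), 0.988)
```

Sinking began at about 0.64 rad and now runs at about 10 mm/s, which is in the good range. I hold the lever here.

{"op": "carry_out", "data": {
  "steps": [
    [1,0,0,0,0],
    [1,0,0,0,0],
    [1,0,0,0,0],
    [1,0,0,0,0],
    [1,0,0,0,0]
  ]
}}

```text
t: 10.45
position: [402.4, -334.2, 59.0]
tcp_rot: [0.0, 0.981, -0.193, 0.002]
force: [8.2, -0.9, -7.7]
finger_gap: 13.3
gripper_force: 30.0
```

```bash
python3 track.py
```

```text
10.45 (np.float64(181.80461358672966), array([0.22, 4.1 ], dtype=float32), 0.903)
10.5 (np.float64(181.30297105757458), array([0.21, 4.29], dtype=float32), 0.885)
v -10.032850583101549 [ 402.4 -334.2   59. ] [ 7.4 -0.4 -7.4]
top (np.float64(183.34532728143768), array([-0.61,  1.3 ], dtype=float32), 0.974)
```

{"op": "carry_out", "data": {
  "steps": [
    [1,0,0,0,0],
    [1,0,0,0,0],
    [1,0,0,0,0],
    [1,0,0,0,0],
    [1,0,0,0,0]
  ]
}}

```text
t: 11.22
position: [402.4, -334.2, 59.0]
tcp_rot: [0.0, 0.981, -0.193, 0.002]
force: [7.3, 0.3, -6.4]
finger_gap: 13.2
gripper_force: 30.0
```

```bash
python3 track.py
```

```text
11.22 (np.float64(173.4126145217135), array([0.6 , 7.11], dtype=float32), 0.863)
11.28 (np.float64(173.0487706883129), array([0.58, 7.25], dtype=float32), 0.855)
v -7.276876668011596 [ 402.4 -334.2   59. ] [ 9.1 -0.2 -6.4]
top (np.float64(176.47220075568936), array([-0.84,  2.25], dtype=float32), 0.964)
```

{"op": "carry_out", "data": {
  "steps": [
    [1,0,0,0,0],
    [1,0,0,0,0],
    [1,0,0,0,0],
    [1,0,0,0,0],
    [1,0,0,0,0]
  ]
}}

```text
t: 12.0
position: [402.4, -334.2, 59.0]
tcp_rot: [0.0, 0.981, -0.193, 0.002]
force: [7.9, -0.9, -6.6]
finger_gap: 13.2
gripper_force: 30.0
```

{"op": "carry_out", "data": {
  "steps": [
    [1,0,0,0,0],
    [1,0,0,0,0],
    [1,0,0,0,0],
    [1,0,0,0,0],
    [1,0,0,0,0]
  ]
}}

```text
t: 12.62
position: [402.4, -334.2, 59.0]
tcp_rot: [0.0, 0.981, -0.193, 0.002]
force: [7.5, -1.1, -7.2]
finger_gap: 13.1
gripper_force: 30.0
```

```bash
cat > corner.py <<'E'
from h import *
ref={n:np.load(f"pics/{n}0.npy") for n in("scene","top")}
P={"scene":[(194.9+135/5,119.6+301/5),(194.9+38/5,119.6+155/5)],"top":[(234.6+45/5,109.6+218/5),(234.6+150/5,109.6+38/5)]}
def z_of(n,im,guess):
    out=[]
    for k,p in enumerate(P[n]):
        p0=sub(ref[n],[p],3)[0]; xy=onz(n,*p0,193)[:2]
        g=proj(n,[[*xy,guess]])[0]; c=sub(im,[g],3)[0]
        zs=np.arange(90,195,.25); q=proj(n,[[*xy,z] for z in zs]); d=np.linalg.norm(q-c,axis=1)
        out.append((float(zs[d.argmin()]),round(float(d.min()),2)))
    return out
if __name__=="__main__":
    import sys
    g=float(sys.argv[1]); t=bot.read_state()["t"]
    for n in("scene","top"):
        im=bot.read_camera(n); np.save(f"pics/{n}_last.npy",im); r=z_of(n,im,g)
        r2=z_of(n,im,np.mean([r[0][0],r[1][0]])); print(round(t,2),n,r,r2)
E
python3 track.py; python3 corner.py 157
```

```text
12.62 (np.float64(159.62409029628182), array([ 0.97, 12.  ], dtype=float32), 0.863)
12.68 (np.float64(159.34529414093578), array([ 0.99, 12.1 ], dtype=float32), 0.863)
v -5.575923106920868 [ 402.4 -334.2   59. ] [ 8.8 -0.4 -8.1]
top (np.float64(163.93259488259173), array([-1.26,  3.94], dtype=float32), 0.939)
12.78 scene [(158.5, 0.18), (159.0, 0.39)] [(158.5, 0.18), (159.0, 0.39)]
12.78 top [(159.5, 0.24), (157.0, 0.0)] [(159.5, 0.24), (158.25, 0.0)]
```

{"op": "carry_out", "data": {
  "steps": [
    [1,0,0,0,0],
    [1,0,0,0,0],
    [1,0,0,0,0],
    [1,0,0,0,0],
    [1,0,0,0,0]
  ]
}}

```text
t: 13.5
position: [402.4, -334.2, 59.0]
tcp_rot: [0.0, 0.981, -0.193, 0.002]
force: [7.8, -0.6, -6.9]
finger_gap: 13.4
gripper_force: 30.0
```

{"op": "carry_out", "data": {
  "steps": [
    [1,0,0,0,0],
    [1,0,0,0,0],
    [1,0,0,0,0],
    [1,0,0,0,0]
  ]
}}

```text
t: 14.0
position: [402.4, -334.2, 59.0]
tcp_rot: [0.0, 0.981, -0.193, 0.002]
force: [8.6, -0.6, -7.0]
finger_gap: 13.6
gripper_force: 30.0
```

```bash
python3 corner.py 147
```

```text
14.0 scene [(155.0, 1.06), (146.25, 0.09)] [(155.0, 1.06), (146.25, 0.09)]
14.0 top [(148.25, 0.16), (147.0, 0.0)] [(148.25, 0.16), (147.5, 0.02)]
```

{"op": "carry_out", "data": {
  "steps": [
    [1,0,0,0,0],
    [1,0,0,0,0],
    [1,0,0,0,0],
    [1,0,0,0,0],
    [1,0,0,0,0]
  ]
}}

```text
t: 14.72
position: [402.4, -334.2, 58.9]
tcp_rot: [0.0, 0.981, -0.193, 0.002]
force: [8.2, -0.2, -6.7]
finger_gap: 13.4
gripper_force: 30.0
```

{"op": "carry_out", "data": {
  "steps": [
    [1,0,0,0,0],
    [1,0,0,0,0],
    [1,0.56,1.14,0,-0.15],
    [1,1.29,2.19,0,-0.3],
    [1,1.29,2.19,0,-0.3]
  ]
}}

```text
t: 15.35
position: [414.2, -312.5, 59.0]
tcp_rot: [0.001, 0.941, -0.338, 0.001]
force: [5.9, -2.4, -6.3]
finger_gap: 13.4
gripper_force: 30.0
```

```bash
python3 corner.py 136; python3 corner.py 135
```

```text
15.35 scene [(136.0, 0.0), (137.25, 0.12)] [(136.5, 0.04), (137.25, 0.12)]
15.35 top [(138.5, 0.06), (136.0, 0.0)] [(138.5, 0.06), (137.25, 0.0)]
15.45 scene [(135.0, 0.0), (138.0, 0.17)] [(136.5, 0.0), (138.0, 0.17)]
15.45 top [(138.5, 0.09), (135.0, 0.0)] [(138.5, 0.09), (136.75, 0.0)]
```

The lift is stopped at about 137 mm with the lever at 0.4 rad. I refine the shelf height offline by stereo on its long edges in the two wrist pictures.

```bash
cat > edge.py <<'E'
from h import *
from scipy.ndimage import map_coordinates
def edge(im,a,b,lo=.12,hi=.88,n=60,w=4):
    g=cv2.cvtColor(np.ascontiguousarray(im),cv2.COLOR_RGB2GRAY).astype(float); a,b=np.array(a),np.array(b); u=(b-a)/np.linalg.norm(b-a); m=np.array([-u[1],u[0]])
    s=np.linspace(-w,w,8*w+1); out=[]
    for k in np.linspace(lo,hi,n):
        q=a+k*(b-a)+s[:,None]*m; d=np.abs(np.gradient(cv2.GaussianBlur(map_coordinates(g,q.T[::-1],order=1)[None],(0,0),2)[0]))
        if d.max()<2: continue
        i=d.argmax(); ww=d[max(i-5,0):i+6]; out.append(q[max(i-5,0):i+6].T@ww/ww.sum())
    out=np.array(out); 
    for _ in range(3):
        v=cv2.fitLine(out.astype(np.float32),cv2.DIST_HUBER,0,.01,.01).ravel(); e=(out-v[2:])@[-v[1],v[0]]; out=out[abs(e)<max(1.2,2*np.std(e))] if len(out)>10 else out
    return out,np.std(e)
def edge_z(d0,e0,d1,e1,zs=np.arange(100,215,.25)):
    best=[]
    for z in zs:
        L=[]
        for d,e in((d0,e0),(d1,e1)):
            o,r=wray(d,e); L.append((o+r*((z-o[2])/r[:,2])[:,None])[:,:2])
        v=cv2.fitLine(L[0].astype(np.float32),cv2.DIST_L2,0,.01,.01).ravel()
        best.append(abs(np.mean((L[1]-v[2:])@[-v[1],v[0]])))
    return zs[np.argmin(best)]
E
python3 - <<'E'
from edge import *
w0,w1=np.load("pics/w0.npz"),np.load("pics/w1.npz"); g=lambda u,v:(u*.64-.2,v*.64-.2)
q0=dict(A=g(422,54),B=g(493,271),C=g(352,321),D=g(283,150)); q1=dict(A=g(655,84),B=g(698,293),C=g(560,341),D=g(513,178))
for a,b,lo,hi in(("A","B",.1,.9),("B","C",.1,.9),("C","D",.1,.7)):
    (e0,s0),(e1,s1)=edge(w0["im"],q0[a],q0[b],lo,hi),edge(w1["im"],q1[a],q1[b],lo,hi); print(a+b,edge_z(w0,e0,w1,e1),len(e0),s0.round(2),len(e1),s1.round(2))
# platform edges at P4 (known 193): little white triangle
print(sub(w0["im"],[g(195,170)]),sub(w1["im"],[g(485,198)]))
E
```

```text
AB 129.75 60 0.1 60 0.18
BC 128.75 60 0.12 60 0.11
CD 127.75 60 0.13 60 0.16
[[123.313225 108.41739 ]] [[309.70145 126.42297]]
```

Edge stereo gives 128.75 mm raw for the shelf against 191.3 mm raw for the platform's 193 mm. That puts the shelf at about 130 mm, give or take 1.5 mm. The lift is held, so I let go and compare platform and shelf directly with the wrist camera.

{"op": "carry_out", "data": {
  "steps": [
    [0,0,0,0,0],
    [0,0,0,0,0],
    [0,0,0,0,0],
    [0,0,0,5,0],
    [0,0,0,10,0]
  ]
}}

```text
t: 16.18
position: [411.8, -311.9, 159.6]
tcp_rot: [-0.0, 0.941, -0.338, -0.001]
force: [-0.1, -0.2, -0.0]
finger_gap: 47.1
gripper_force: 0.0
```

{"op": "carry_out", "data": {
  "steps": [
    [0,0,0,5,0.18],
    [0,0.5,-2,7.7,0.36],
    [0,1,-6,7.7,0.54],
    [0,1.5,-10,7.7,0.72],
    [0,2,-11.5,7.7,0.9]
  ]
}}

```text
t: 16.8
position: [431.3, -430.0, 235.7]
tcp_rot: [0.0, 0.994, 0.106, -0.001]
force: [0.0, 0.2, -0.1]
finger_gap: 46.9
gripper_force: 0.0
```

{"op": "carry_out", "data": {
  "steps": [
    [-1,0,0,0,0.03],
    [-1,0,0,0,0.03],
    [-1,0,0,0,0.03]
  ]
}}

```text
t: 17.18
position: [432.9, -426.2, 236.0]
tcp_rot: [-0.0, 0.993, 0.12, -0.0]
force: [-0.7, -0.5, -0.9]
finger_gap: 73.5
gripper_force: 0.0
```

Run:
```python
from h import *
s=bot.read_state(); im=bot.read_camera("wrist"); np.savez("pics/w3.npz",im=im,p=s["position"],q=s["tcp_rot"]); print(s["position"],s["tcp_rot"],s["t"])
```

```text
[ 432.89213782 -426.15343397  236.02242476] [-2.64392526e-04  9.92790661e-01  1.19860838e-01 -1.17013567e-04] 17.175
```

{"op": "carry_out", "data": {
  "steps": [
    [-1,1,-5,0,0],
    [-1,2,-10,0,0],
    [-1,2,-14,0,0],
    [-1,2,-14,0,0],
    [-1,2,-14,0,0]
  ]
}}

```text
t: 17.85
position: [453.4, -565.6, 235.7]
tcp_rot: [-0.001, 0.993, 0.12, 0.0]
force: [0.3, -0.4, -0.8]
finger_gap: 94.0
gripper_force: 0.0
```

Run:
```python
from h import *
s=bot.read_state(); im=bot.read_camera("wrist"); np.savez("pics/w4.npz",im=im,p=s["position"],q=s["tcp_rot"]); print(s["position"],s["tcp_rot"],s["t"])
a=np.load("pics/w3.npz")["im"]
c=lambda m,x,y:cv2.resize(m[y:y+160,x:x+130,::-1],(400,492),interpolation=cv2.INTER_CUBIC)
cv2.imwrite("pics/f.png",np.hstack([c(a,270,30),c(im,80,20)]))
```

```text
[ 453.44292764 -565.64998592  235.6877077 ] [-8.26877402e-04  9.92715304e-01  1.20480829e-01  1.05303973e-04] 17.85
```

View pics/f.png

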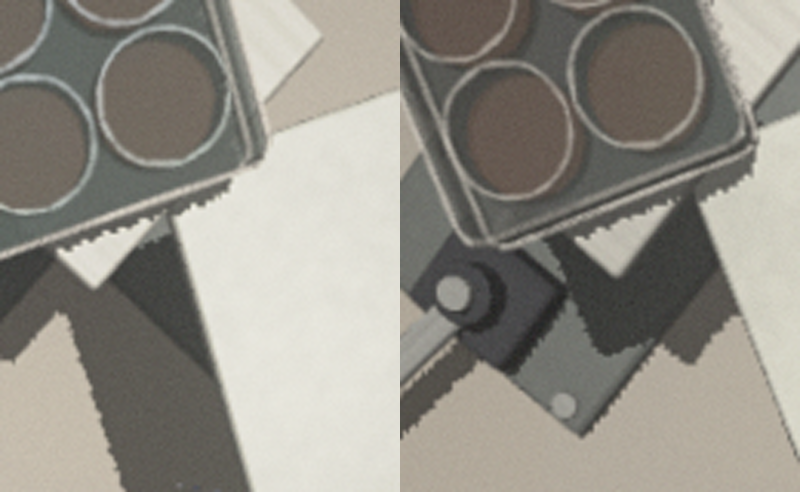

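Platform corner P4 is at native (300.9,124.3) in the first view and (149.9,110.4) in the second, and the shelf edges are clear in both. I measure both by the same stereo.

Run:
```python
from edge import *
w3,w4=np.load("pics/w3.npz"),np.load("pics/w4.npz"); g=lambda u,v:(u*.64-.2,v*.64-.2)
def wproj(d,X):
    i=bot.camera_info("wrist"); f=192/np.tan(np.radians(i["fovy"])/2); K=np.array([[f,0,i["cx"]],[0,f,i["cy"]],[0,0,1]])
    M=np.eye(4); M[:3,:3]=R.from_quat(d["q"],scalar_first=True).as_matrix(); M[:3,3]=d["p"]; W=np.linalg.inv(M@np.array(i["hand_eye"]))
    return cv2.projectPoints(np.array(X,float).reshape(-1,1,3),cv2.Rodrigues(W[:3,:3])[0],W[:3,3],K,np.array([i["k1"],0,0,0,0.]))[0][:,0]
S=dict(A=(597.5,-547.7,129),B=(484.3,-623.7,129),C=(429.3,-543.8,129)); S["D"]=np.array(S["A"])+S["C"]-np.array(S["B"])
q={k:(wproj(w3,v)[0],wproj(w4,v)[0]) for k,v in S.items()}
for a,b,lo,hi in(("A","B",.1,.9),("B","C",.1,.9),("C","D",.1,.7)):
    (e0,s0),(e1,s1)=edge(w3["im"],q[a][0],q[b][0],lo,hi),edge(w4["im"],q[a][1],q[b][1],lo,hi); print(a+b,edge_z(w3,e0,w4,e1),len(e0),s0.round(2),len(e1),s1.round(2))
c=lambda x,y,u,v:np.array((x+(u+.5)*130/400-.5,y+(v+.5)*160/492-.5))
p3,p4=c(270,30,95,290),c(80,20,215,278)
X=lambda p,r:meet([(o,v[0]) for o,v in(wray(w3,[p]),wray(w4,[r]))])
print("eye",X(p3,p4)); print("sub",X(sub(w3["im"],[p3],4)[0],sub(w4["im"],[p4],4)[0]))
# platform edges at P4: side 4->3 (rising right in both) and 4->1 (rising left)
Z=[]
for z in(134,137):
    for nm,dirn in(("43",(0.886,-.463)),("41",(.463,.886))):
        b=np.array([505.9,-454.9,z]); n=[b+np.array([*dirn,0])*L for L in(3,20 if nm=="43" else 14)]
        (e0,s0),(e1,s1)=[edge(w["im"],*wproj(w,n),0,1,30,3) for w in(w3,w4)]
        print(z,nm,edge_z(w3,e0,w4,e1),len(e0),s0.round(2),len(e1),s1.round(2))
# P3 region edge far side
```

```text
AB 129.75 60 0.16 60 0.1
BC 129.0 60 0.13 60 0.12
CD 127.75 60 0.14 60 0.23
eye (array([ 505.42892963, -454.77624475,  137.14137073]), [np.float64(0.2), np.float64(0.2)])
sub (array([ 505.78769438, -454.66149625,  136.25976125]), [np.float64(0.2), np.float64(0.2)])Traceback (most recent call last):
  File "<stdin>", line 21, in <module>
  File "edge.py", line 19, in edge_z
    o,r=wray(d,e); L.append((o+r*((z-o[2])/r[:,2])[:,None])[:,:2])
        ~~~~^^^^^
  File "h.py", line 20, in wray
    i=bot.camera_info("wrist"); f=192/np.tan(np.radians(i["fovy"])/2); K=np.array([[f,0,i["cx"]],[0,f,i["cy"]],[0,0,1]])
ValueError: time passes only in moves, steps and waits
```

The same stereo gives the platform at 136.5 mm raw and the shelf at 128.8 mm, so 7.7 mm remains to sink. I return to the post and retrace the way I came.

{"op": "carry_out", "data": {
  "steps": [
    [-0.5,-1,6,0,-0.1],
    [0,-2,12,0,-0.28],
    [0,-3,18,0,-0.46],
    [0,-3.5,23,0,-0.64],
    [0,-4,25.5,0,-0.82]
  ]
}}

```text
t: 18.52
position: [413.0, -307.3, 236.7]
tcp_rot: [-0.001, 0.958, -0.286, 0.0]
force: [0.6, 0.4, 0.2]
finger_gap: 48.5
gripper_force: 0.0
```

{"op": "carry_out", "data": {
  "steps": [
    [0,0,0,-4,-0.11],
    [0,0,0,-9,-0.11],
    [0,0,0,-9,-0.11],
    [0,0,0,-9,-0.11]
  ]
}}

```text
t: 19.02
position: [413.7, -312.3, 147.5]
tcp_rot: [0.0, 0.941, -0.338, 0.001]
force: [0.2, -0.3, 0.6]
finger_gap: 47.1
gripper_force: 0.0
```

{"op": "carry_out", "data": {
  "steps": [
    [0,0,0,-5,0],
    [0,0,0,-8.7,0],
    [0,0,0,-8.7,0],
    [0.5,0,0,-8.7,0],
    [1,0,0,-8.7,0]
  ]
}}

```text
t: 19.65
position: [414.3, -313.3, 61.0]
tcp_rot: [0.0, 0.941, -0.338, 0.002]
force: [0.5, -0.3, -0.2]
finger_gap: 30.2
gripper_force: 0.0
```

{"op": "carry_out", "data": {
  "steps": [
    [1,0,0,0,0],
    [1,0,0,0,0],
    [1,0,0,0,0],
    [1,0,0,0,0],
    [1,0,0,0,0]
  ]
}}

```text
t: 20.27
position: [413.5, -312.5, 59.7]
tcp_rot: [0.0, 0.941, -0.338, 0.001]
force: [0.3, 1.0, 6.2]
finger_gap: 13.2
gripper_force: 30.0
```

```bash
sed -i 's/z=height("scene",im)/np.save(f"pics\/h{k}.npy",im); z=height("scene",im)/' track.py; python3 corner.py 136.7
```

```text
20.27 scene [(136.75, 0.02), (138.0, 0.15)] [(137.5, 0.04), (138.0, 0.15)]
20.27 top [(138.75, 0.04), (136.75, 0.01)] [(138.75, 0.04), (137.75, 0.0)]
```

{"op": "carry_out", "data": {
  "steps": [
    [1,-0.73,-1.05,0,0.15],
    [1,-1.29,-2.19,0,0.3],
    [1,-1.29,-2.19,0,0.3],
    [1,-1.29,-2.19,0,0.3],
    [1,-1.29,-2.19,0,0.3]
  ]
}}

```text
t: 21.0
position: [401.1, -336.0, 59.7]
tcp_rot: [0.002, 0.981, -0.195, 0.002]
force: [1.8, -2.6, 4.4]
finger_gap: 13.3
gripper_force: 30.0
```

{"op": "carry_out", "data": {
  "steps": [
    [1,0,0,0,0],
    [1,0,0,0,0],
    [1,0.56,1.14,0,-0.15],
    [1,1.29,2.19,0,-0.3],
    [1,1.29,2.19,0,-0.3]
  ]
}}

```text
t: 21.62
position: [413.9, -311.9, 59.6]
tcp_rot: [0.0, 0.941, -0.339, 0.001]
force: [1.1, -0.0, 7.5]
finger_gap: 13.4
gripper_force: 30.0
```

```bash
cp pics/scene_last.npy pics/sc137.npy; cp pics/top_last.npy pics/tp137.npy; python3 corner.py 130
python3 - <<'E'
from h import *
for n,f,(x,y,w,h),C in(("scene","sc137",(202,152,44,52),None),("top","tp137",(240,118,80,76),None)):
    ref=np.load(f"pics/{f}.npy"); im=np.load(f"pics/{n}_last.npy"); m=6
    r=cv2.matchTemplate(np.ascontiguousarray(im[y-m:y+h+m,x-m:x+w+m]),np.ascontiguousarray(ref[y:y+h,x:x+w]),cv2.TM_CCOEFF_NORMED)
    _,s,_,(a,b)=cv2.minMaxLoc(r); q=lambda l,c,r:0.5*(l-r)/(l-2*c+r)
    dy=b-m+q(r[b-1,a],r[b,a],r[b+1,a]); c=onz(n,x+w/2,y+h/2,145)[:2]; p=proj(n,[[*c,145],[*c,135]])
    print(n,s,"dy",dy,"mm",dy/(p[1]-p[0])[1]*10)
E
```

```text
21.62 scene [(129.0, 1.37), (128.5, 0.07)] [(129.0, 1.37), (128.5, 0.07)]
21.62 top [(129.75, 0.05), (130.0, 0.0)] [(129.75, 0.05), (129.75, 0.02)]
scene 0.9581235647201538 dy 2.7364025 mm 8.023894218671952
top 0.9873293042182922 dy 0.69310516 mm 5.471747673028807
```

The platform sank about 8 mm, so it is level with the shelf to within about 1 mm. Now I turn the lever back towards its stop.

{"op": "carry_out", "data": {
  "steps": [
    [1,0.56,0.63,0,-0.1],
    [1,1.19,1.2,0,-0.2],
    [1,1.88,1.71,0,-0.3],
    [1,2.24,1.94,0,-0.35],
    [1,2.24,1.94,0,-0.35]
  ]
}}

```text
t: 22.35
position: [434.2, -292.9, 59.6]
tcp_rot: [0.001, 0.867, -0.498, -0.001]
force: [-2.8, 0.4, 9.8]
finger_gap: 13.0
gripper_force: 30.0
```

{"op": "carry_out", "data": {
  "steps": [
    [1,0.18,0.1,0,-0.025],
    [1,0.18,0.1,0,-0.025]
  ]
}}

```text
t: 22.6
position: [435.4, -292.1, 59.5]
tcp_rot: [0.001, 0.861, -0.509, -0.001]
force: [-3.9, -0.3, 11.1]
finger_gap: 13.5
gripper_force: 30.0
```

{"op": "carry_out", "data": {
  "steps": [
    [1,0.09,0.05,0,-0.012],
    [1,0.09,0.05,0,-0.012]
  ]
}}

```text
t: 22.85
position: [436.1, -291.6, 59.5]
tcp_rot: [0.001, 0.858, -0.514, -0.001]
force: [-4.5, -0.1, 10.8]
finger_gap: 13.4
gripper_force: 30.0
```

{"op": "carry_out", "data": {
  "steps": [
    [1,0.09,0.05,0,-0.012],
    [1,0.18,0.1,0,-0.02],
    [1,0.18,0.1,0,-0.02]
  ]
}}

```text
t: 23.22
position: [437.8, -290.6, 59.6]
tcp_rot: [0.001, 0.853, -0.523, -0.001]
force: [-3.5, 0.1, 11.8]
finger_gap: 13.4
gripper_force: 30.0
```

{"op": "carry_out", "data": {
  "steps": [
    [1,0.09,0.05,0,0],
    [1,0.09,0.05,0,0]
  ]
}}

```text
t: 23.48
position: [438.5, -290.2, 59.5]
tcp_rot: [0.001, 0.852, -0.523, -0.001]
force: [-4.9, -0.6, 12.3]
finger_gap: 12.8
gripper_force: 30.0
```

{"op": "carry_out", "data": {
  "steps": [
    [1,0.09,0.05,0,0],
    [1,0.09,0.05,0,0]
  ]
}}

```text
t: 23.72
position: [439.1, -289.9, 59.5]
tcp_rot: [0.001, 0.852, -0.523, -0.001]
force: [-4.6, -0.8, 11.2]
finger_gap: 13.4
gripper_force: 30.0
```

{"op": "carry_out", "data": {
  "steps": [
    [1,0.09,0.05,0,0],
    [1,0.09,0.05,0,0]
  ]
}}

```text
t: 23.98
position: [439.8, -289.5, 59.5]
tcp_rot: [0.001, 0.852, -0.523, -0.001]
force: [-5.8, -1.8, 10.9]
finger_gap: 13.2
gripper_force: 30.0
```

{"op": "carry_out", "data": {
  "steps": [
    [1,0.09,0.05,0,0],
    [1,0.09,0.05,0,0]
  ]
}}

```text
t: 24.22
position: [440.4, -289.1, 59.5]
tcp_rot: [0.001, 0.852, -0.523, -0.002]
force: [-6.7, -1.9, 12.3]
finger_gap: 13.0
gripper_force: 30.0
```

{"op": "carry_out", "data": {
  "steps": [
    [1,0.05,0.03,0,0],
    [1,0.05,0.03,0,0]
  ]
}}

```text
t: 24.48
position: [440.8, -289.0, 59.5]
tcp_rot: [0.001, 0.852, -0.523, -0.002]
force: [-6.2, -1.9, 12.2]
finger_gap: 13.3
gripper_force: 30.0
```

{"op": "carry_out", "data": {
  "steps": [
    [1,0.09,0.05,0,0],
    [1,0.09,0.05,0,0]
  ]
}}

```text
t: 24.72
position: [441.4, -288.6, 59.5]
tcp_rot: [0.001, 0.852, -0.523, -0.002]
force: [-7.2, -2.0, 13.3]
finger_gap: 13.4
gripper_force: 30.0
```

{"op": "carry_out", "data": {
  "steps": [
    [1,0.05,0.03,0,0],
    [1,0.05,0.03,0,0]
  ]
}}

```text
t: 24.98
position: [441.5, -288.5, 59.5]
tcp_rot: [0.001, 0.852, -0.524, -0.002]
force: [-7.4, -2.6, 12.0]
finger_gap: 13.3
gripper_force: 30.0
```

{"op": "carry_out", "data": {
  "steps": [
    [1,0.07,0.04,0,0],
    [1,0.07,0.04,0,0],
    [1,0.07,0.04,0,0]
  ]
}}

```text
t: 25.35
position: [441.8, -288.4, 59.5]
tcp_rot: [0.002, 0.852, -0.524, -0.002]
force: [-8.5, -2.5, 13.0]
finger_gap: 13.3
gripper_force: 30.0
```

{"op": "carry_out", "data": {
  "steps": [
    [1,0.07,0.04,0,0],
    [1,0.07,0.04,0,0],
    [1,0.07,0.04,0,0]
  ]
}}

```text
t: 25.72
position: [442.1, -288.2, 59.5]
tcp_rot: [0.002, 0.852, -0.524, -0.002]
force: [-9.7, -3.4, 13.5]
finger_gap: 13.6
gripper_force: 30.0
```

Tangential force is now about 10 N and rising, so the lever is against the pin. I continue to about 15 N.

{"op": "carry_out", "data": {
  "steps": [
    [1,0.07,0.04,0,0],
    [1,0.13,0.07,0,0],
    [1,0.13,0.07,0,0]
  ]
}}

```text
t: 26.1
position: [442.6, -287.8, 59.4]
tcp_rot: [0.002, 0.852, -0.524, -0.003]
force: [-10.1, -4.4, 14.5]
finger_gap: 13.5
gripper_force: 30.0
```

{"op": "carry_out", "data": {
  "steps": [
    [1,0.07,0.04,0,0],
    [1,0.07,0.04,0,0],
    [1,0.07,0.04,0,0]
  ]
}}

```text
t: 26.48
position: [442.8, -287.7, 59.4]
tcp_rot: [0.002, 0.852, -0.524, -0.003]
force: [-11.3, -5.3, 14.9]
finger_gap: 13.3
gripper_force: 30.0
```

{"op": "carry_out", "data": {
  "steps": [
    [1,0.07,0.04,0,0],
    [1,0.13,0.07,0,0],
    [1,0.13,0.07,0,0]
  ]
}}

```text
t: 26.85
position: [443.2, -287.5, 59.4]
tcp_rot: [0.003, 0.851, -0.524, -0.003]
force: [-13.7, -5.2, 14.8]
finger_gap: 13.4
gripper_force: 30.0
```

```bash
python3 - <<'E'
from h import *
s=bot.read_state(); print(s["position"].round(1),s["force"].round(1),s["ft_torque"].round(2))
E
python3 corner.py 129.5
```

```text
[ 443.2 -287.5   59.4] [-13.7  -5.2  14.8] [-1.17  2.9  -0.17]
26.85 scene [(129.5, 1.53), (128.75, 0.12)] [(129.5, 1.53), (128.75, 0.12)]
26.85 top [(130.0, 0.08), (129.5, 0.0)] [(130.0, 0.08), (129.75, 0.0)]
```

Tangential force is about 14.5 N and the platform height has not changed. I release the post and retreat upwards.

{"op": "carry_out", "data": {
  "steps": [
    [0,0,0,0,0],
    [0,0,0,0,0],
    [0,0,0,0,0],
    [0,0,0,4,0],
    [0,0,0,9,0]
  ]
}}

```text
t: 27.58
position: [449.7, -283.4, 148.8]
tcp_rot: [-0.0, 0.854, -0.521, -0.002]
force: [-0.1, -0.2, -0.2]
finger_gap: 46.8
gripper_force: 0.0
```

{"op": "carry_out", "data": {
  "steps": [
    [0,0,0,5,0],
    [0,-2,2,8,0],
    [0,-5,5,8,0],
    [0,-5,5,8,0]
  ]
}}

```text
t: 28.08
position: [398.4, -231.8, 229.0]
tcp_rot: [-0.001, 0.854, -0.52, -0.001]
force: [-0.2, 0.0, 0.2]
finger_gap: 47.0
gripper_force: 0.0
```

```bash
python3 - <<'E'
from h import *
s=bot.read_state(); print(s["position"].round(1),s["force"].round(1),s["t"],np.abs(s["qvel"]).max())
w2=np.load("pics/w2.npz"); im=bot.read_camera("wrist"); np.savez("pics/w5.npz",im=im,p=s["position"],q=s["tcp_rot"])
# darkest blob near the expected post top (441,-291,96): mean world position of black pixels
for n,d in(("before",w2),("now",np.load("pics/w5.npz"))):
    g=d["im"].max(2); vs,us=np.mgrid[0:240,150:420]; P=np.c_[us.ravel(),vs.ravel()].astype(float)
    o,r=wray(d,P); X=o+r*((96-o[2])/r[:,2])[:,None]; k=(np.hypot(X[:,0]-441,X[:,1]+291)<16)&(g[0:240,150:420].ravel()<45)
    print(n,k.sum(),X[k][:,:2].mean(0).round(1))
E
python3 corner.py 129.5
```

```text
[ 398.4 -231.8  229. ] [-0.2  0.   0.2] 28.075 0.08151415810235701
before 35 [ 441.9 -293.9]
now 0 [nan nan]
28.12 scene [(129.5, 0.0), (137.5, 1.65)] [(133.5, 0.0), (133.75, 1.06)]
28.12 top [(130.0, 0.1), (129.5, 0.0)] [(130.0, 0.1), (129.75, 0.0)]<stdin>:8: RuntimeWarning: Mean of empty slice.
  ret = um.true_divide(
```

{"op": "carry_out", "data": {
  "steps": [
    [0,-3,5,3,0],
    [0,-6,11,6,0],
    [0,-8,17,6,0],
    [0,-8,17,6,0],
    [0,-8,17,6,0]
  ]
}}

```text
t: 28.85
position: [320.9, -64.2, 289.2]
tcp_rot: [-0.0, 0.854, -0.52, 0.001]
force: [0.1, -1.0, 0.2]
finger_gap: 46.9
gripper_force: 0.0
```

```bash
python3 corner.py 129.5
python3 - <<'E'
from h import *
for n,(x,y,w,h) in dict(scene=(252,228,26,50),top=(219,198,46,26)).items():
    a,b=[np.ascontiguousarray(np.load(f"pics/{n}{k}.npy")[y-6:y+h+6,x-6:x+w+6]) for k in("0","_last")]
    r=cv2.matchTemplate(b,a[6:-6,6:-6],cv2.TM_CCOEFF_NORMED); print(n,cv2.minMaxLoc(r)[1],cv2.minMaxLoc(r)[3],cv2.absdiff(a,b).max(2).mean())
s=bot.read_state(); print(s["force"].round(1),s["t"])
E
```

```text
28.85 scene [(123.5, 2.24), (130.25, 1.44)] [(123.5, 2.24), (130.25, 1.44)]
28.85 top [(129.75, 0.16), (129.5, 0.0)] [(129.75, 0.16), (129.75, 0.02)]
scene -0.03670661523938179 (0, 0) 66.01528013582343
top 0.9846341609954834 (6, 6) 6.607078039927405
[-0.1  0.4 -0.1] 28.95
```

In the top view the lever matches its original shut picture (0.985 correlation, no shift). The platform is steady at about 129.7 mm against the shelf's 129.6 mm. I hand in.

```bash
python3 -c "
from plant import bot; print(bot.job_done())"
```

```text
the job is handed in; nothing more can be done
None
```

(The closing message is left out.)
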